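# Find the hidden index notch with a spring-tipped pin

## Robot

A 7-joint arm with a two-finger parallel gripper is mounted at the origin on a cart in front of the work surface, level with it; the furniture and walls round the work are solid. World frame = base frame: x ahead of the robot, y to its left, z up, the work surface at z = 0. Lengths are in m, angles in rad, forces in N, time in s.
With the tool pointing down it reaches from about 0.425 to 0.825 m from the base axis. Payload 3.6 kg.
Tool frame: the origin (TCP) lies midway between the tips of the shut fingers; the grasp point (between the pads) lies 19 mm behind it; z points along the fingers, y is the line along which they close (so a half turn about z gives the same grasp; the last joint's range is limited). The gripper opens to 93 mm and grips with 3 to 60 N. Pads are 15 mm wide; open, the fingers measure 128 mm over their backs; the gripper's body (75 mm by 188 mm) begins 65 mm behind the grasp point.
Start: joints at [-1.179, 0.615, -0.013, 1.423, 0.008, 1.103, -0.04], TCP at [0.264, 0.594, 0.219] pointing down, gripper open.
Joint ranges: [-3.12, 3.12], [-0.3, 2.06], [-1.34, 1.32], [0.26, 2.42], [-1.36, 4.5], [0.01, 1.98], [-2.84, 2.84]. Speed limits (rad/s): [2.79, 2.79, 3.14, 3.14, 3.14, 3.14, 3.14].

## Interface

Orientations are given as a rotation vector (axis times angle).
In Python, from bench import arm, cams, ticket gives the robot as it stands.
- The arm moves only by the shell command python3 -m inch 'ROWS'. ROWS is text: rows parted by semicolons, each of 7 numbers parted by spaces: the turn, a rotation vector about the tool's x, y, z in rad, then the shift along the tool's x, y, z in m, then the closure, from 0 (fully open) to 1 (shut). In form: ax ay az tx ty tz fingers; .... A call has 1 to 8 rows; each row is the pose to reach, as a shift and turn from the pose commanded when the call began, along the tool's axes at that moment; what a row does not reach only later rows make up. A row lasts 1/12 s, in which the tool goes at most 41.7 mm and 7.16 degrees, less where a joint would pass 70% of its speed; a pose out of reach is approached as far as the arm can. A call with a gripper value outside its range is refused whole. The fingers move at their own pace and stop on an object; the grip force is fixed at half the most. Time passes only in rows, so rows that repeat a pose let the fingers close. It gives the time, the measured TCP pose, the force, the opening and the grip force at its end, in the units of the state.
- arm.get_state(): the state, without advancing time (a new reading comes with each control period).
- cams.read_camera(name): name is "side" or "top"; returns a dict with "img" (420x560x3 uint8, red, green, blue), "camera_matrix" (3x3 intrinsics, pixels), "k1" (the pictures are not rectified: a ray, as slopes to the right and down, at radius r is drawn at 1 + k1 r^2 times it, then the intrinsics apply), "extrinsics" (4x4, takes a point from world to camera coordinates). Camera axes: x right, y up, looking along -z (the intrinsics and any distortion apply to the point x, -y, -z); pixel columns grow to the right and rows downward; lengths in m; the calibration is good to about 2 mm. A picture is of the moment at which its call begins. There is no depth.
- ticket.sign_off(): hands the job in; it is judged then, once.
Trained networks look in a picture, given as the dict that the camera call returned (one of the last four; its "shot" number tells which), for a name from the list of things; names that differ only in an ending like _2 or _b are one class to them, and where a whole thing is asked for, a point or a joint stands for the part that bears it (a point fixed in the world has none). Each returns a list of dicts, best first, with "confidence" (0 to 1); they miss things now and then, are a little off and sometimes report something else, mostly with a low value. They report only what shows in the picture. A call takes as long as a camera call. They do not tell look-alikes from the thing itself.
- cams.masks_of(picture, thing): "region" (420x560 bool, what is visible of it) and "point" ([column, row] in pixels, amid what is visible of it).
- cams.pinpoint(picture, thing): "point" ([column, row] in pixels: a listed point, or the origin of a listed thing).
The state is a dict: "time": time; "joint_positions": joint angles; "qvel": joint speeds; "tau": joint torques, N m; "eef_pos": TCP position; "eef_rot": TCP orientation; "contact_force": force on the tool from outside, world axes, zero at the start; "ft_torque": the same for the moment, N m; "gripper_width": finger opening in m; "finger_force": force on a finger pad.
Only numpy, scipy, OpenCV 4.12 (cv2) and the standard library are available. Lean on these libraries where they do the work, as an engineer would, in place of code of your own. Each camera call takes 0.05 s, during which the arm holds its last target. There are 200 camera calls.

## Task

Take the orange-handled index pin out of its blue stand, put it upright into the red-edged entry window of the index rail, and slide it along inside the brush-covered slot, its spring tip pressed lightly on the channel floor, until the tip drops into the hidden notch. Stop there and leave the pin upright in the notch with its flange down flat on the channel floor, and let go. Work gently so that pin and rail are never forced, and do not disturb the beaker, the funnel and the vial.

Things in the scene. Friction and masses are not known exactly. Their poses are not given: they have to be found in the camera images.
- pin: Loose index pin, about 0.1 kg, upright in the stand. Origin: centre of the underside of its steel flange (17 mm wide, 4 mm thick; shaft 10 mm thick above it), z up. Below the flange a brass tip, 8 mm thick, sticks out 12 mm; it is sprung and can be pushed up 10 mm (2 N to begin, 4.5 N at the end, then rigid). At the start the flange rests on the stand, the tip hangs in its hole.
- pin_grip (a point): Centre of the pin's orange square grip, on the pin's axis 57 mm above its origin. The grip is 20 x 20 mm, its sides along the pin's x and y, and reaches from 36 to 78 mm above the origin.
- stand: Fixed blue block, 60 x 60 x 30 mm high, with a 13 mm hole, 18 mm deep, in the middle of its top. Origin: centre of its underside.
- rail: Fixed aluminium rail, 380 mm long along its y, 52 mm wide, 45 mm high; higher grey end blocks (58 mm wide, 50 mm high) beyond y = +127 and y = -105 mm. Origin: centre of its underside, z up. The top is a lip (z 40 to 45 mm) over a channel 22 mm wide with a flat floor at z = 22 mm; the flange runs under the lip and gets in or out only at the window.
- rail_slot_end (a point): Far end of the slot, at the height of the rail's top: x = 0, y = -75 mm of the rail. The slot is 14 mm wide and runs straight from here to the entry window (window edge at y = +73 mm); black brush bristles hide it and give no resistance.
- rail_middle (a point): Point on the channel floor at x = 0, y = -10 mm of the rail. The one unseen notch lies within 40 mm of it along y: right across the floor, 10.5 mm long in y, 14 mm deep. With its tip in the notch and let go, the pin sinks by its own weight until the flange lies on the floor (pin origin 22 mm above the rail's underside; 34 mm with the tip standing on the floor). The floor is rigid.
- rail_entry (a point): Centre of the entry window at the height of the rail's top: the red-edged opening, 22 mm (x) by 24 mm (y), at x = 0, y = +85 mm of the rail.
- beaker_0: Glass beaker, 71 x 76 x 86 mm, standing behind the rail; origin at the centre of its underside. Leave alone.
- funnel: White funnel standing mouth down, 71 mm across, 75 mm high; origin at the centre of its underside. Leave alone.
- vial_0: Small capped glass vial, 24 mm across, 54 mm high; origin at the centre of its underside. Leave alone.
Not all that is in view belongs to the job. Of the things like the pin, leave any that is black or turquoise; of the rest the smaller one is meant.

How it is judged:
On the way, in this order (a step that is already met when the one before it is completed fails the run):
1. the pin stands upright in the entry window, its flange below the rail's lip (horizontal distance between pin and rail_entry below 0.008 m and z of pin in the frame of rail below 0.037 m and angle between pin's own z axis and vertical below 0.2 rad), for 0.05 s.
2. the pin has gone down in the notch (z of pin in the frame of rail below 0.0235 m and y of pin in the frame of rail between -0.06 and 0.04 m), for 0.1 s.
At the end, for the whole second after the job is handed in: The pin stands at rest and upright (within 0.12 rad) in the rail's slot with its tip in the notch and its flange on the channel floor (pin origin less than 23.8 mm above the rail's underside), released (z of pin in the frame of rail between 0.018 and 0.0238 m and y of pin in the frame of rail between -0.06 and 0.04 m and x of pin in the frame of rail between -0.006 and 0.006 m and angle between pin's own z axis and vertical below 0.12 rad and linear speed of pin below 0.02 m/s); the robot touches nothing.
It fails at once if the pin is forced against the rail with more than 30 N (contact force between pin and rail above 30 N).
It fails at once if the gripper or arm presses on the rail with more than 20 N (contact force between any of the fingers, the arm and rail above 20 N).
It fails at once if the beaker is moved by more than 15 mm (distance of beaker_0 from where it was at the start of the episode above 0.015 m).
It fails at once if the funnel is moved by more than 15 mm (distance of funnel from where it was at the start of the episode above 0.015 m).
It fails at once if the vial is moved by more than 15 mm (distance of vial_0 from where it was at the start of the episode above 0.015 m).
It also fails if it takes over 48 s, if anything falls off the work surface, if the arm or the gripper's body presses on something with over 40 N, if the wrist force passes 120 N, or if a joint passes its speed limit or range.

## Working session

There is one attempt and no reset: what is moved stays moved. The work goes in short steps, Python scripts to look and compute and a shell command to move; the robot and the scene stay as the last step left them, time stands still between calls to the robot, and variables do not carry over. Pictures are saved under pics/ and viewed, at most 10 in all, crops included, and the job is handed in when it is done.

```bash
ls; mkdir -p pics
cat > h.py <<'E'
import numpy as np, cv2
from bench import arm, cams, ticket
from scipy.spatial.transform import Rotation as R
def ray(p,uv):
    K=p["camera_matrix"];k=p["k1"]
    d=np.linalg.solve(np.array(K),[uv[0],uv[1],1.])[:2]
    u=d.copy()
    for _ in range(30): u=d/(1+k*(u@u))
    E=np.array(p["extrinsics"]);Rm=E[:3,:3]
    o=-Rm.T@E[:3,3]; v=Rm.T@np.array([u[0],-u[1],-1.]); return o,v/np.linalg.norm(v)
def atz(p,uv,z):
    o,v=ray(p,uv); return o+v*(z-o[2])/v[2]
def tri(rs):
    A=sum(np.eye(3)-np.outer(v,v) for o,v in rs); b=sum((np.eye(3)-np.outer(v,v))@o for o,v in rs)
    x=np.linalg.solve(A,b); return x,[np.linalg.norm(np.cross(x-o,v)) for o,v in rs]
def proj(p,X):
    E=np.array(p["extrinsics"]);c=E[:3,:3]@X+E[:3,3]; s=np.array([c[0],-c[1]])/-c[2]
    s=s*(1+p["k1"]*(s@s)); K=np.array(p["camera_matrix"]); return (K@[*s,1])[:2]
def save(p,n,box=None,s=1):
    im=p["img"][:,:,::-1]
    if box: im=im[box[1]:box[3],box[0]:box[2]]
    cv2.imwrite("pics/"+n,cv2.resize(im,None,fx=s,fy=s,interpolation=cv2.INTER_CUBIC))
E
python3 - <<'E'
from h import *
np.set_printoptions(precision=4,suppress=True)
ps={n:cams.read_camera(n) for n in("top","side")}
for n,p in ps.items():
    save(p,n+"0.png"); print(n,ray(p,(280,210)))
    for t in("pin","pin_grip","stand","rail","rail_slot_end","rail_middle","rail_entry","beaker_0","funnel","vial_0"):
        print(t,[(np.round(d["point"],1),round(d["confidence"],2)) for d in cams.pinpoint(p,t)])
s=arm.get_state();print(s)
E
```

```text
pics
top (array([0.4122, 0.0674, 1.059 ]), array([ 0.1382,  0.0245, -0.9901]))
pin [(array([167.6, 243.9]), 0.68), (array([176.1, 214.1]), 0.62), (array([146.9, 216.5]), 0.6)]
pin_grip [(array([137.9, 217.3]), 0.7), (array([165.2, 243.9]), 0.5), (array([194.8, 238.1]), 0.46), (array([165.5, 214.6]), 0.45), (array([386.8, 220.9]), 0.43)]
stand [(array([203.4, 239.7]), 0.95)]
rail []
rail_slot_end [(array([385.5, 222.3]), 0.71)]
rail_middle [(array([358. , 228.4]), 0.61), (array([325. , 231.5]), 0.25)]
rail_entry [(array([325.8, 228.7]), 0.89)]
beaker_0 [(array([380.6, 167.6]), 0.76)]
funnel [(array([414.9, 155.8]), 0.73)]
vial_0 [(array([342.4, 168.3]), 0.51)]
side (array([ 0.2914, -0.7906,  0.5309]), array([ 0.3   ,  0.8511, -0.4308]))
pin [(array([211.4, 197.5]), 0.77), (array([219.1, 205.4]), 0.64), (array([228.8, 188.1]), 0.61)]
pin_grip [(array([232.5, 179.8]), 0.6), (array([226.2, 168.3]), 0.56), (array([205.3, 177.7]), 0.5)]
stand [(array([221.1, 213.5]), 0.7)]
rail [(array([269.6, 288.2]), 0.85)]
rail_slot_end [(array([283.1, 289.5]), 0.72)]
rail_middle [(array([270.9, 283.5]), 0.95)]
rail_entry [(array([256.3, 252.3]), 0.94)]
beaker_0 [(array([352.9, 293.4]), 0.56)]
funnel [(array([388.2, 324.2]), 0.88)]
vial_0 [(array([336.8, 266.4]), 0.65)]
{'time': 1.1, 'joint_positions': array([-1.1785,  0.6149, -0.0126,  1.4234,  0.0081,  1.1034, -0.0404]), 'qvel': array([-0.0003, -0.0009, -0.0014, -0.001 ,  0.0002, -0.0002, -0.0013]), 'tau': array([ -0.0002, -45.8835,   0.2092, -16.6035,  -0.0611,   0.0133,
         0.    ]), 'eef_pos': array([0.2643, 0.5938, 0.2187]), 'eef_rot': array([-0.6529, -3.073 , -0.    ]), 'contact_force': array([-0.8089, -0.0681, -0.3287]), 'ft_torque': array([-0.0401, -0.0039, -0.0216]), 'finger_force': 0.0, 'gripper_width': 0.09250725110916543}
```

View pics/top0.png

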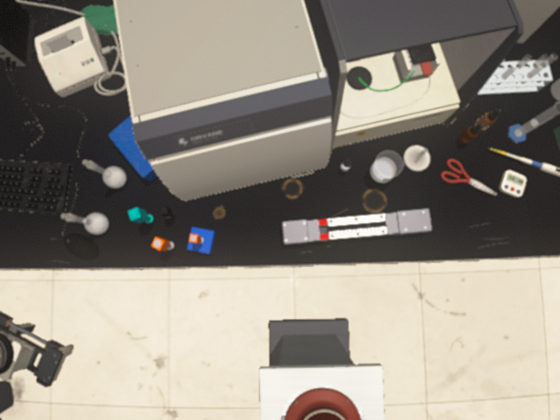

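View pics/side0.png

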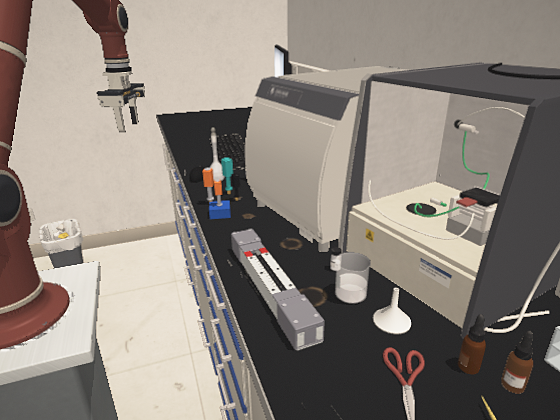

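Run:
```python
from h import *
np.set_printoptions(precision=4,suppress=True)
t=cams.read_camera("top"); s=cams.read_camera("side")
a=cv2.resize(t["img"][190:280,110:270,::-1],(800,450),interpolation=cv2.INTER_CUBIC)[:, :]
b=cv2.resize(s["img"][150:260,180:270,::-1],(490,600),interpolation=cv2.INTER_CUBIC)
cv2.imwrite("pics/a.png",np.hstack([cv2.resize(a,(400,225))[:, :],]) ) if 0 else None
c=cv2.resize(t["img"][200:250,275:440,::-1],(790,240),interpolation=cv2.INTER_CUBIC)
A=cv2.resize(t["img"][200:260,140:220,::-1],(440,330),interpolation=cv2.INTER_CUBIC)
B=cv2.resize(s["img"][155:225,190:265,::-1],(350,330),interpolation=cv2.INTER_CUBIC)
cv2.imwrite("pics/crop1.png",np.vstack([np.hstack([A,B]),c]))
for n,p in(("top",t),("side",s)):
    hsv=cv2.cvtColor(p["img"],cv2.COLOR_RGB2HSV)
    for nm,lo,hi in(("orange",(3,150,120),(15,255,255)),("blue",(108,150,90),(125,255,255)),("red",(174,150,100),(180,255,255)),("red0",(0,150,100),(2,255,255))):
        m=cv2.inRange(hsv,lo,hi); k,l,st,ce=cv2.connectedComponentsWithStats(m)
        for i in range(1,k):
            if st[i,4]>12 and 120<ce[i][0]<430 and 150<ce[i][1]<300: print(n,nm,st[i],ce[i],np.ravel(cv2.minAreaRect(np.argwhere(l==i)[:,::-1].astype(np.float32))[2]))
def both(a,b):
    x,e=tri([ray(t,a),ray(s,b)]); return x,e
for nm,a,b in(("entry",(325.8,228.7),(256.3,252.3)),("end",(385.5,222.3),(283.1,289.5)),("mid",(358,228.4),(270.9,283.5)),("beaker",(380.6,167.6),(352.9,293.4)),("funnel",(414.9,155.8),(388.2,324.2)),("vial",(342.4,168.3),(336.8,266.4)),("stand",(203.4,239.7),(221.1,213.5)),("grip",(194.8,238.1),(219,187)),("bigpin",(165.2,243.9),(205.3,177.7))): print(nm,*both(a,b))
for nm,uv,z in(("entry",(325.8,228.7),.045),("end",(385.5,222.3),.045),("stand",(203.4,239.7),0),("mid",(358,228.4),.022)): print(nm,atz(t,uv,z))
```

```text
top orange [194 235   6   8  29] [197.069  239.1724] [90.]
top orange [151 236  18  15 124] [160.4274 243.7097] [26.5651]
top blue [187 227  28  27 405] [202.5827 239.958 ] [11.8887]
top red0 [319 218   8   7  47] [322.5957 221.2766] [90.]
top red0 [321 233   7   7  42] [324.     236.2143] [90.]
side orange [202 169  20  26 264] [211.4129 181.6439] [82.875]
side blue [209 200  22  19 333] [219.3303 209.8769] [86.1859]
side red0 [259 248   9   5  31] [263.129  249.8387] [90.]
side red0 [244 251   9   6  30] [248.     253.4667] [75.9638]
entry [ 0.5023 -0.0234  0.0451] [np.float64(0.00012089125686271799), np.float64(0.00012089125686261538)]
end [ 0.5131 -0.1767  0.0447] [np.float64(0.0012631490019197858), np.float64(0.0012631490019197787)]
mid [ 0.5053 -0.111   0.016 ] [np.float64(0.002193254466942093), np.float64(0.002193254466942193)]
beaker [ 0.6683 -0.1842 -0.0012] [np.float64(0.0012573699089648094), np.float64(0.0012573699089647977)]
funnel [ 0.6971 -0.2827 -0.011 ] [np.float64(0.0061177984216971935), np.float64(0.0061177984216971995)]
vial [ 0.6754 -0.0815 -0.0001] [np.float64(0.005306923873697826), np.float64(0.0053069238736979645)]
stand [ 0.4861  0.3019 -0.0007] [np.float64(0.0011873557054821924), np.float64(0.001187355705482321)]
grip [0.4859 0.3045 0.0847] [np.float64(0.0023893027872275473), np.float64(0.0023893027872275885)]
bigpin [0.4662 0.3784 0.0911] [np.float64(0.0041266725520088185), np.float64(0.00412667255200873)]
entry [ 0.5022 -0.0233  0.045 ]
end [ 0.5143 -0.177   0.045 ]
stand [0.4849 0.3019 0.    ]
mid [ 0.5027 -0.1095  0.022 ]
```

View pics/crop1.png

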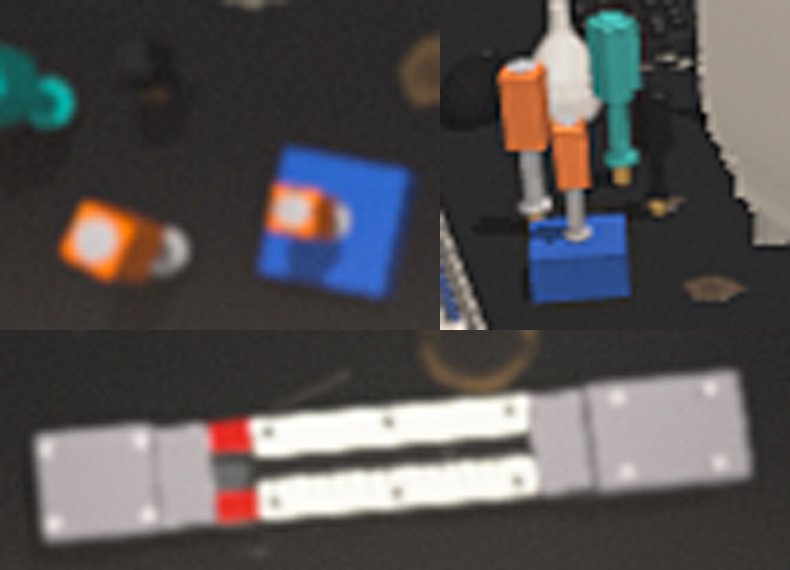

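Run:
```python
from h import *
np.set_printoptions(precision=4,suppress=True)
t=cams.read_camera("top"); s=cams.read_camera("side")
for n,p in(("top",t),("side",s)):
    hsv=cv2.cvtColor(p["img"],cv2.COLOR_RGB2HSV)
    m=cv2.inRange(hsv,(0,0,200),(180,40,255)); k,l,st,ce=cv2.connectedComponentsWithStats(m)
    P=[]
    for i in range(1,k):
        x,y=ce[i]
        if st[i,4]>20 and ((n=="top" and 315<x<395 and 205<y<245) or (n=="side" and 235<x<300 and 240<y<300)):
            uv=np.argwhere(l==i)[:,::-1]; W=np.array([atz(p,q,.045) for q in uv.astype(float)])
            c=W.mean(0); u,sv,vt=np.linalg.svd(W-c,full_matrices=False); d=vt[0]*-np.sign(vt[0][1])
            pr=(W-c)@d; print(n,st[i],c,"dir",d,"ext",pr.min(),pr.max(),"wid",np.ptp((W-c)@vt[1]),"yaw",np.degrees(np.arctan2(d[0],-d[1])))
for uv in((322.6,221.3),(324,236.2)): print(atz(t,uv,.045))
for uv in((263.1,249.8),(248,253.5)): print(atz(s,uv,.045))
# stand yaw/pin yaw
def ang(a,b,z):
    d=atz(t,b,z)-atz(t,a,z); return np.degrees(np.arctan2(d[0],-d[1]))
c=lambda x,y:(140+x/5.5,200+y/5.5)
print("stand top edge",ang(c(285,148),c(410,172),.03),"bottom",ang(c(258,275),c(383,298),.03),"pin",ang(c(277,185),c(318,188),.108))
st=arm.get_state(); print(R.from_rotvec(st["eef_rot"]).as_matrix())
for uv in((185,195),(250,190),(328,165)): print("machine",atz(t,uv,0.0),atz(t,uv,.2))
```

```text
top [328 214  58  12 419] [ 0.5236 -0.1034  0.045 ] dir [ 0.0638 -0.998   0.    ] ext -0.0744171752771938 0.07424488108099575 wid 0.01905320896813356 yaw 3.6604851024713163
top [329 226  59  13 430] [ 0.4905 -0.106   0.045 ] dir [ 0.0641 -0.9979 -0.    ] ext -0.07501041237390772 0.07435538263616269 wid 0.019999147949022456 yaw 3.673253132437055
side [261 253  34  36 320] [ 0.5234 -0.1101  0.045 ] dir [ 0.065  -0.9979 -0.    ] ext -0.07766103818723502 0.06809653743089192 wid 0.01903769609333053 yaw 3.72900452001718
side [248 256  33  38 345] [ 0.4905 -0.1139  0.045 ] dir [ 0.0628 -0.998   0.    ] ext -0.07879794217289153 0.0666915265532109 wid 0.01936763152909364 yaw 3.5982897081033984
[ 0.5214 -0.0159  0.045 ]
[ 0.4832 -0.018   0.045 ]
[ 0.5204 -0.0184  0.045 ]
[ 0.4832 -0.0214  0.045 ]
stand top edge -12.047823402712966 bottom -11.28593637478947 pin -5.396483761252061
[[-0.9136  0.4066 -0.0001]
 [ 0.4066  0.9136 -0.    ]
 [ 0.0001 -0.0001 -1.    ]]
machine [0.6088 0.3539 0.    ] [0.5717 0.2998 0.2   ]
machine [0.6173 0.1741 0.    ] [0.5785 0.154  0.2   ]
machine [ 0.6806 -0.0408  0.    ] [ 0.6299 -0.0204  0.2   ]
```

```bash
cat >> h.py <<'E'
def go(x,y,z,head=None):
    "delta in tool axes; head = degrees of tool y from world +y towards +x"
    s=arm.get_state(); M=R.from_rotvec(s["eef_rot"]).as_matrix(); d=M.T@(np.array([x,y,z])-s["eef_pos"])
    h=np.degrees(np.arctan2(M[0,1],M[1,1])); az=0 if head is None else np.radians(head-h)
    print("d",np.round(d,4),"az",round(az,3),"head",round(h,2),"t",s["time"],"tilt",np.round(M[:2,2],4))
E
python3 -c "
from h import *
go(.4855,.303,.18,8)"
```

```text
d [-0.3204 -0.1757  0.0386] az -0.279 head 23.99 t 1.3 tilt [-0.0001 -0.    ]
```

```bash
python3 -m inch '0 0 -0.1 -0.04 -0.022 0.003 0.5; 0 0 -0.2 -0.08 -0.044 0.008 0.5; 0 0 -0.279 -0.12 -0.066 0.014 0.5; 0 0 -0.279 -0.16 -0.088 0.02 0.5; 0 0 -0.279 -0.2 -0.11 0.025 0.5; 0 0 -0.279 -0.24 -0.132 0.03 0.5; 0 0 -0.279 -0.28 -0.154 0.034 0.5; 0 0 -0.279 -0.31 -0.17 0.038 0.5'; python3 -c "
from h import *
go(.4855,.303,.13,8); t=cams.read_camera('top');s=cams.read_camera('side')
cv2.imwrite('pics/g1.png',np.hstack([cv2.resize(t['img'][190:270,130:230,::-1],(400,320)),cv2.resize(s['img'][120:230,170:280,::-1],(320,320))]))"
```

```text
time: 1.97
eef_pos: [0.4659, 0.3284, 0.1832]
eef_rot: [0.219, 3.133, 0.001]
contact_force: [0.8, -0.0, 0.8]
gripper_width: 0.0477
finger_force: 0.0
d [-0.0229 -0.0224  0.0532] az -0.0 head 8.0 t 1.9667 tilt [0.0006 0.0004]
```

View pics/g1.png

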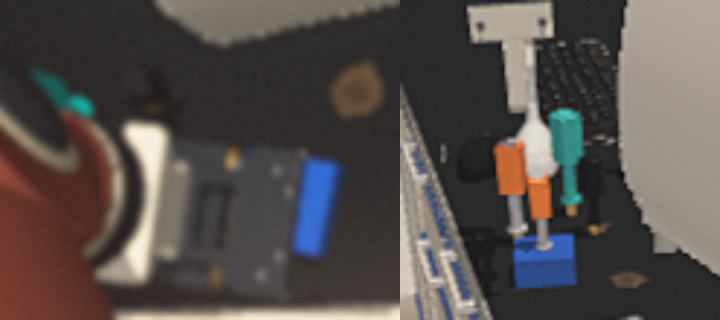

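```bash
python3 -m inch '0 0 0 -0.023 -0.0225 0 0.5; 0 0 0 -0.023 -0.0225 0.03 0.5; 0 0 0 -0.023 -0.0225 0.05 0.5; 0 0 0 -0.023 -0.0225 0.07 0.5; 0 0 0 -0.023 -0.0225 0.09 0.5; 0 0 0 -0.023 -0.0225 0.105 0.5; 0 0 0 -0.023 -0.0225 0.112 0.5; 0 0 0 -0.023 -0.0225 0.112 0.5'; python3 -c "
from h import *
go(.4855,.303,.07,8); s=cams.read_camera('side')
for n in ('pin','pin_grip','stand'): print(n,[(d['point'],d['confidence']) for d in cams.pinpoint(s,n)])
print(proj(s,[.4855,.303,.087]),proj(s,arm.get_state()['eef_pos']))
save(s,'g2.png',(180,130,260,230),6)"
```

```text
time: 2.73
eef_pos: [0.4834, 0.3044, 0.0696]
eef_rot: [-0.218, -3.131, 0.003]
contact_force: [-0.2, 1.1, -0.5]
gripper_width: 0.0465
finger_force: 0.0
d [-0.0023 -0.0011 -0.0004] az 0.0 head 7.98 t 2.7333 tilt [-0.0029 -0.0017]
pin [([235.0, 194.0], 0.72), ([229.3, 185.1], 0.68), ([217.8, 188.3], 0.59), ([214.6, 199.3], 0.49), ([218.2, 204.7], 0.47)]
pin_grip [([234.8, 180.2], 0.63), ([217.0, 185.7], 0.6), ([207.6, 176.1], 0.56), ([227.3, 167.3], 0.54)]
stand [([220.4, 214.0], 0.86)]
[218.08952666 186.54541072] [218.24781666 190.92718221]
```

View pics/g2.png

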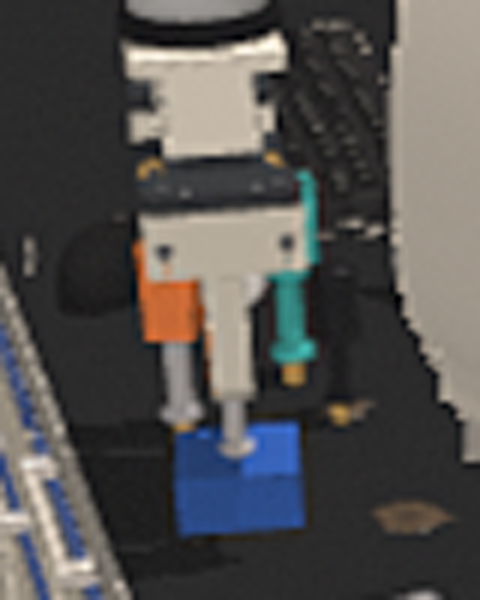

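The near finger is centred in front of the small pin (shaft at about (219,202), stand (220,211)). The big pin and the turquoise one are clear of the fingers. I'm closing now.

```bash
python3 -m inch '0 0 0 -0.002 0 0 0.5; 0 0 0 -0.002 0 0 1; 0 0 0 -0.002 0 0 1; 0 0 0 -0.002 0 0 1; 0 0 0 -0.002 0 0 1; 0 0 0 -0.002 0 0 1; 0 0 0 -0.002 0 0 1'
```

```text
time: 3.52
eef_pos: [0.4865, 0.3042, 0.0711]
eef_rot: [-0.219, -3.134, 0.0]
contact_force: [0.7, 0.1, 0.9]
gripper_width: 0.0198
finger_force: 30.0
```

```bash
python3 -m inch '0 0 0 0 0 -0.01 1; 0 0 0 0 0 -0.025 1; 0 0 0 0 0 -0.045 1; 0 0 0 0 0 -0.065 1; 0 0 0 0 0 -0.08 1; 0 0 0 0 0 -0.09 1; 0 0 0 0 0 -0.09 1'; python3 -c "
from h import *
go(.5017,-.0187,.155,-3.7); print(arm.get_state()['contact_force'])"
```

```text
time: 4.1
eef_pos: [0.4876, 0.3051, 0.1636]
eef_rot: [0.219, 3.13, 0.005]
contact_force: [1.3, 0.9, -1.5]
gripper_width: 0.0199
finger_force: 30.0
d [-0.059  -0.3187  0.0078] az -0.204 head 8.01 t 4.1 tilt [0.004  0.0027]
[ 1.28109974  0.925554   -1.47493584]
```

```bash
python3 -m inch '0 0 -0.02 -0.004 -0.02 0 1; 0 0 -0.06 -0.011 -0.058 0 1; 0 0 -0.1 -0.018 -0.098 0 1; 0 0 -0.14 -0.026 -0.138 0 1; 0 0 -0.18 -0.033 -0.178 0 1; 0 0 -0.204 -0.04 -0.218 0 1; 0 0 -0.204 -0.046 -0.25 0 1; 0 0 -0.204 -0.05 -0.27 0 1';  python3 -c "
from h import *
go(.5017,-.0187,.155,-3.7); print(arm.get_state()['contact_force'])"
```

```text
time: 4.77
eef_pos: [0.4972, 0.0246, 0.1601]
eef_rot: [0.092, -3.137, 0.004]
contact_force: [0.4, 0.1, -1.6]
gripper_width: 0.0196
finger_force: 30.0
d [-0.0019 -0.0435  0.0052] az -0.006 head -3.36 t 4.7667 tilt [-0.0027 -0.0028]
[ 0.35908827  0.06506095 -1.57377052]
```

```bash
python3 -m inch '0 0 -0.006 -0.001 -0.02 0.003 1; 0 0 -0.006 -0.002 -0.035 0.006 1; 0 0 -0.006 -0.002 -0.0435 0.02 1; 0 0 -0.006 -0.002 -0.0435 0.035 1;0 0 -0.006 -0.002 -0.0435 0.035 1;0 0 -0.006 -0.002 -0.0435 0.035 1';  python3 -c "
from h import *
go(.5017,-.0187,.12,-3.7); e=arm.get_state();print(e['eef_pos'],e['contact_force'])
s=cams.read_camera('side');t=cams.read_camera('top')
for p in (s,t):
  for n in ('pin','pin_grip','rail_entry'): print(n,[(d['point'],d['confidence']) for d in cams.pinpoint(p,n)])
P=e['eef_pos']
print(proj(s,P-[0,0,.041]),proj(s,P-[0,0,.053]),proj(s,np.array([.5017,-.0187,.045])))
A=s['img'][190:270,220:290,::-1];B=t['img'][190:260,290:360,::-1]
cv2.imwrite('pics/e1.png',np.hstack([cv2.resize(A,(490,560),interpolation=cv2.INTER_CUBIC),cv2.resize(B,(300,560))]))"
```

```text
time: 5.27
eef_pos: [0.502, -0.0132, 0.125]
eef_rot: [0.11, -3.136, -0.001]
contact_force: [-0.4, 1.8, -0.8]
gripper_width: 0.0199
finger_force: 30.0
d [ 0.0007 -0.0055  0.005 ] az 0.006 head -4.03 t 5.2667 tilt [-0.0035  0.0003]
[ 0.50199139 -0.01317219  0.12497428] [-0.35252071  1.75909811 -0.75056863]
pin [([212.6, 198.5], 0.79), ([229.6, 189.1], 0.62), ([251.2, 236.4], 0.53), ([237.3, 196.5], 0.53)]
pin_grip [([270.5, 283.0], 0.65), ([233.0, 182.6], 0.53), ([208.9, 177.4], 0.48), ([227.3, 164.8], 0.44)]
rail_entry [([256.5, 252.4], 0.88)]
pin [([167.7, 242.2], 0.68), ([146.0, 218.8], 0.53), ([173.6, 214.3], 0.49)]
pin_grip [([161.4, 244.7], 0.79), ([135.8, 215.4], 0.77), ([166.5, 211.8], 0.66)]
rail_entry [([325.3, 230.2], 0.56)]
[254.1548984  235.51349014] [254.37191374 240.09277527] [255.41227562 251.390187  ]
```

View pics/e1.png

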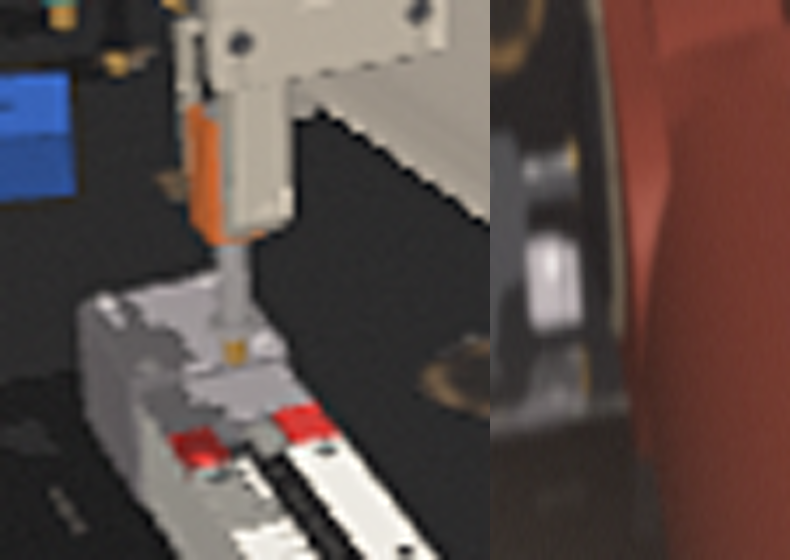

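```bash
cat > tip.py <<'E'
from h import *
def tip(box=(240,230,270,262),tz=.053):
    s=cams.read_camera('side'); e=arm.get_state(); P=e['eef_pos']; M=R.from_rotvec(e['eef_rot']).as_matrix()
    x0,y0,x1,y1=box; hsv=cv2.cvtColor(s['img'],cv2.COLOR_RGB2HSV)[y0:y1,x0:x1]
    m=cv2.inRange(hsv,(14,90,60),(30,255,255)); k,l,st,ce=cv2.connectedComponentsWithStats(m)
    print("P",P,"F",e['contact_force'],"tilt",M[:2,2])
    for i in range(1,k):
        if st[i,4]>4:
            uv=ce[i]+[x0,y0]; o,v=ray(s,uv); X=o+v*(P[1]-o[1])/v[1]; print(st[i],uv,"X",X,"X-P",X-P)
E
python3 -c "
from tip import *
np.set_printoptions(precision=4,suppress=True)
tip(); go(.5017,-.0187,.12,-3.7)"
```

```text
P [ 0.5033 -0.0132  0.1264] F [ 0.3883 -0.417  -1.0443] tilt [ 0.0007 -0.    ]
[13  8  3  3  9] [254. 239.] X [ 0.5012 -0.0132  0.075 ] X-P [-0.0021 -0.     -0.0514]
d [ 0.002  -0.0054  0.0064] az 0.006 head -4.05 t 5.7167 tilt [ 0.0007 -0.    ]
```

```bash
python3 -m inch '0 0 0.006 0.0 -0.003 0.002 1; 0 0 0.006 0 -0.0055 0.008 1; 0 0 0.006 0 -0.0055 0.016 1; 0 0 0.006 0 -0.0055 0.022 1; 0 0 0.006 0 -0.0055 0.026 1; 0 0 0.006 0 -0.0055 0.026 1;0 0 0.006 0 -0.0055 0.026 1';python3 -c "
from tip import *
np.set_printoptions(precision=4,suppress=True)
tip((240,235,270,265)); go(.503,-.0187,.078,-3.7);tip((240,235,270,265));
s=cams.read_camera('side');save(s,'e2.png',(225,195,285,265),8)"
```

```text
time: 6.3
eef_pos: [0.5033, -0.0187, 0.0995]
eef_rot: [0.101, -3.139, -0.0]
contact_force: [-0.6, -0.7, -1.7]
gripper_width: 0.0194
finger_force: 30.0
P [ 0.5036 -0.0187  0.0999] F [ 0.2683  0.2316 -0.8176] tilt [-0.0003  0.0001]
[14 14  3  4  9] [254.8889 250.6667] X [ 0.5005 -0.0187  0.0472] X-P [-0.003   0.     -0.0527]
d [0.0006 0.     0.0219] az -0.0 head -3.7 t 6.35 tilt [-0.0003  0.0001]
P [ 0.5037 -0.0187  0.1001] F [-0.1815 -0.3901 -2.3454] tilt [0.0002 0.0001]
[14 14  3  4 10] [255.  250.2] X [ 0.5008 -0.0187  0.0484] X-P [-0.0029  0.     -0.0517]
```

View pics/e2.png

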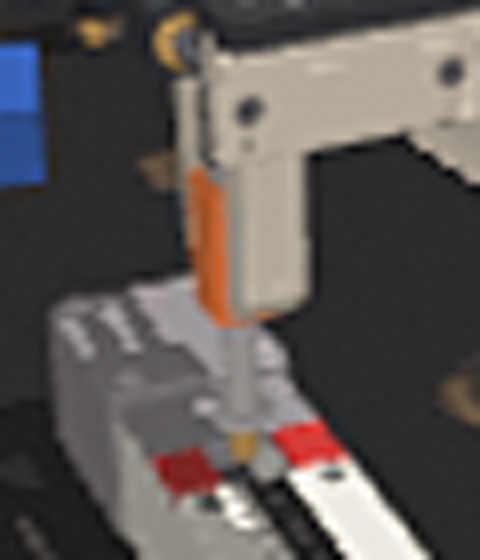

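The tip at (255,250) sits between the two red patches (249,254) and (263,250). I'm going down with a force check between steps.

```bash
cat > chk.py <<'E'
# usage: chk.py fz_max fxy_max zmin ; nonzero exit when exceeded
import sys; from h import *
e=arm.get_state(); F=e['contact_force'];P=e['eef_pos']; fz,fl=map(float,sys.argv[1:3])
M=R.from_rotvec(e['eef_rot']).as_matrix(); yd=np.array([-.064,.998]); 
q=P[:2]-[.5017,-.0187]; print("t %.2f"%e['time'],"P",np.round(P*1e3,1),"railx %.1f y %.1f"%(1e3*(q@[.998,.064]),1e3*(q@yd)+85),"F",np.round(F,1),"tilt",np.round(M[:2,2],3))
sys.exit(abs(F[2])>fz or np.hypot(F[0],F[1])>fl)
E
python3 -m inch '0 0 0 -0.0008 0 0.004 1; 0 0 0 -0.0008 0 0.008 1; 0 0 0 -0.0008 0 0.011 1; 0 0 0 -0.0008 0 0.011 1' >/dev/null && python3 chk.py 7 6 && python3 -m inch '0 0 0 0 0 0.002 1; 0 0 0 0 0 0.004 1; 0 0 0 0 0 0.004 1;0 0 0 0 0 0.004 1' >/dev/null&& python3 chk.py 7 6 && python3 -m inch '0 0 0 0 0 0.002 1; 0 0 0 0 0 0.004 1; 0 0 0 0 0 0.004 1;0 0 0 0 0 0.004 1' >/dev/null&& python3 chk.py 7 6
```

```text
t 6.78 P [503.8 -18.8  88.3] railx 2.1 y 84.8 F [ 1.   0.3 -1.3] tilt [-0.002 -0.   ]False
```

```bash
sed -i 's/sys.exit(/sys.exit(int(/; s/>fl)$/>fl))/' chk.py
python3 -m inch '0 0 0 0 0 0.002 1; 0 0 0 0 0 0.004 1; 0 0 0 0 0 0.004 1;0 0 0 0 0 0.004 1' >/dev/null&& python3 chk.py 7 6 && python3 -m inch '0 0 0 0 0 0.002 1; 0 0 0 0 0 0.004 1; 0 0 0 0 0 0.004 1;0 0 0 0 0 0.004 1' >/dev/null&& python3 chk.py 7 6
```

```text
t 7.12 P [504.3 -18.8  84.9] railx 2.5 y 84.7 F [ 0.2 -0.  -1. ] tilt [-0. -0.]
t 7.45 P [504.2 -18.8  80.9] railx 2.5 y 84.7 F [-0.3 -0.2 -0.8] tilt [-0. -0.]
```

```bash
python3 -m inch '0 0 0 0 0 0.002 1; 0 0 0 0 0 0.004 1; 0 0 0 0 0 0.004 1;0 0 0 0 0 0.004 1' >/dev/null&& python3 chk.py 7 6 && python3 -m inch '0 0 0 0 0 0.002 1; 0 0 0 0 0 0.003 1; 0 0 0 0 0 0.003 1;0 0 0 0 0 0.003 1' >/dev/null&& python3 chk.py 7 6 && python3 -m inch '0 0 0 0 0 0.001 1; 0 0 0 0 0 0.002 1; 0 0 0 0 0 0.002 1;0 0 0 0 0 0.002 1' >/dev/null&& python3 chk.py 7 6
```

```text
t 7.78 P [504.2 -18.8  76.9] railx 2.5 y 84.7 F [-0.4  0.6 -1.4] tilt [-0. -0.]
t 8.12 P [504.6 -18.8  74.3] railx 2.9 y 84.7 F [0.3 0.1 0.8] tilt [ 0.001 -0.   ]
t 8.45 P [504.6 -18.8  72.1] railx 2.9 y 84.7 F [ 0.9 -0.5  1.4] tilt [ 0.001 -0.   ]
```

```bash
python3 -m inch '0 0 0 0 -0.002 0 1; 0 0 0 0 -0.004 0 1; 0 0 0 0 -0.006 0 1;0 0 0 0 -0.008 0 1;0 0 0 0 -0.008 0 1' >/dev/null&& python3 chk.py 7 5 && python3 -m inch '0 0 0 0 -0.002 0 1; 0 0 0 0 -0.004 0 1; 0 0 0 0 -0.006 0 1;0 0 0 0 -0.008 0 1;0 0 0 0 -0.008 0 1' >/dev/null&& python3 chk.py 7 5 && python3 -m inch '0 0 0 0 -0.002 0 1; 0 0 0 0 -0.004 0 1; 0 0 0 0 -0.006 0 1;0 0 0 0 -0.008 0 1;0 0 0 0 -0.008 0 1' >/dev/null&& python3 chk.py 7 5 && python3 -m inch '0 0 0 0 -0.002 0 1; 0 0 0 0 -0.004 0 1; 0 0 0 0 -0.006 0 1;0 0 0 0 -0.008 0 1;0 0 0 0 -0.008 0 1' >/dev/null&& python3 chk.py 7 5
```

```text
t 8.87 P [504.8 -27.3  72. ] railx 2.6 y 76.3 F [0.2 1.  2.5] tilt [-0. -0.]
t 9.28 P [505.3 -35.5  72. ] railx 2.6 y 68.0 F [1.3 1.1 2.8] tilt [-0.    -0.001]
t 9.70 P [505.9 -43.4  72. ] railx 2.6 y 60.0 F [0.7 0.8 2.5] tilt [-0.    -0.001]
t 10.12 P [506.4 -51.4  72. ] railx 2.6 y 52.0 F [0.1 1.1 1.6] tilt [-0.    -0.001]
```

```bash
python3 -m inch '0 0 0 0 -0.002 0 1; 0 0 0 0 -0.004 0 1; 0 0 0 0 -0.006 0 1;0 0 0 0 -0.008 0 1;0 0 0 0 -0.010 0 1;0 0 0 0 -0.012 0 1;0 0 0 0 -0.014 0 1;0 0 0 0 -0.014 0 1' >/dev/null&& python3 chk.py 7 4 && python3 -m inch '0 0 0 0 -0.001 0 1; 0 0 0 0 -0.002 0 1; 0 0 0 0 -0.003 0 1;0 0 0 0 -0.004 0 1;0 0 0 0 -0.004 0 1' >/dev/null&& python3 chk.py 7 4 && python3 -m inch '0 0 0 0 -0.001 0 1; 0 0 0 0 -0.002 0 1; 0 0 0 0 -0.003 0 1;0 0 0 0 -0.004 0 1;0 0 0 0 -0.004 0 1' >/dev/null&& python3 chk.py 7 4 && python3 -m inch '0 0 0 0 -0.001 0 1; 0 0 0 0 -0.002 0 1; 0 0 0 0 -0.003 0 1;0 0 0 0 -0.004 0 1;0 0 0 0 -0.004 0 1' >/dev/null&& python3 chk.py 7 4 && python3 -m inch '0 0 0 0 -0.001 0 1; 0 0 0 0 -0.002 0 1; 0 0 0 0 -0.003 0 1;0 0 0 0 -0.004 0 1;0 0 0 0 -0.004 0 1' >/dev/null&& python3 chk.py 7 4 && python3 -m inch '0 0 0 0 -0.001 0 1; 0 0 0 0 -0.002 0 1; 0 0 0 0 -0.003 0 1;0 0 0 0 -0.004 0 1;0 0 0 0 -0.004 0 1' >/dev/null&& python3 chk.py 7 4
```

```text
t 10.78 P [507.3 -65.5  72. ] railx 2.6 y 38.0 F [0.6 0.7 1.9] tilt [-0.    -0.001]
t 11.20 P [507.5 -68.9  72. ] railx 2.6 y 34.5 F [0.1 1.4 1.6] tilt [-0. -0.]
t 11.62 P [507.8 -73.   72. ] railx 2.6 y 30.4 F [0.2 0.7 1.1] tilt [-0. -0.]
t 12.03 P [508.1 -77.   72. ] railx 2.6 y 26.4 F [-0.2  0.9  1.6] tilt [ 0. -0.]
t 12.45 P [508.3 -81.   72. ] railx 2.6 y 22.4 F [0.5 0.9 1.9] tilt [-0. -0.]
t 12.87 P [508.6 -85.   72. ] railx 2.6 y 18.4 F [0.4 1.4 1.4] tilt [-0. -0.]
```

```bash
python3 -m inch '0 0 0 0 -0.001 0 1; 0 0 0 0 -0.002 0 1; 0 0 0 0 -0.003 0 1;0 0 0 0 -0.004 0 1;0 0 0 0 -0.004 0 1' >/dev/null&& python3 chk.py 7 4 && python3 -m inch '0 0 0 0 -0.001 0 1; 0 0 0 0 -0.002 0 1; 0 0 0 0 -0.003 0 1;0 0 0 0 -0.004 0 1;0 0 0 0 -0.004 0 1' >/dev/null&& python3 chk.py 7 4 && python3 -m inch '0 0 0 0 -0.001 0 1; 0 0 0 0 -0.002 0 1; 0 0 0 0 -0.003 0 1;0 0 0 0 -0.004 0 1;0 0 0 0 -0.004 0 1' >/dev/null&& python3 chk.py 7 4 && python3 -m inch '0 0 0 0 -0.001 0 1; 0 0 0 0 -0.002 0 1; 0 0 0 0 -0.003 0 1;0 0 0 0 -0.004 0 1;0 0 0 0 -0.004 0 1' >/dev/null&& python3 chk.py 7 4 && python3 -m inch '0 0 0 0 -0.001 0 1; 0 0 0 0 -0.002 0 1; 0 0 0 0 -0.003 0 1;0 0 0 0 -0.004 0 1;0 0 0 0 -0.004 0 1' >/dev/null&& python3 chk.py 7 4 && python3 -m inch '0 0 0 0 -0.001 0 1; 0 0 0 0 -0.002 0 1; 0 0 0 0 -0.003 0 1;0 0 0 0 -0.004 0 1;0 0 0 0 -0.004 0 1' >/dev/null&& python3 chk.py 7 4
```

```text
t 13.28 P [508.8 -89.   72. ] railx 2.6 y 14.4 F [0.1 0.3 2.5] tilt [-0. -0.]
t 13.70 P [509.1 -93.   72. ] railx 2.6 y 10.4 F [0.3 1.2 1.2] tilt [-0. -0.]
t 14.12 P [509.4 -97.   72.1] railx 2.6 y 6.4 F [-0.   1.   1.7] tilt [ 0. -0.]
t 14.53 P [ 509.6 -101.    72. ] railx 2.6 y 2.4 F [-0.2  1.1  2.2] tilt [ 0. -0.]
t 14.95 P [ 509.9 -105.    72. ] railx 2.6 y -1.7 F [-1.1  0.5  1.1] tilt [ 0. -0.]
t 15.37 P [ 510.2 -109.    72.1] railx 2.7 y -5.6 F [0.4 2.  2.1] tilt [ 0. -0.]
```

```bash
python3 -m inch '0 0 0 0 -0.001 0 1; 0 0 0 0 -0.002 0 1; 0 0 0 0 -0.003 0 1;0 0 0 0 -0.004 0 1;0 0 0 0 -0.004 0 1' >/dev/null&& python3 chk.py 7 4 && python3 -m inch '0 0 0 0 -0.001 0 1; 0 0 0 0 -0.002 0 1; 0 0 0 0 -0.003 0 1;0 0 0 0 -0.004 0 1;0 0 0 0 -0.004 0 1' >/dev/null&& python3 chk.py 7 4 && python3 -m inch '0 0 0 0 -0.001 0 1; 0 0 0 0 -0.002 0 1; 0 0 0 0 -0.003 0 1;0 0 0 0 -0.004 0 1;0 0 0 0 -0.004 0 1' >/dev/null&& python3 chk.py 7 4 && python3 -m inch '0 0 0 0 -0.001 0 1; 0 0 0 0 -0.002 0 1; 0 0 0 0 -0.003 0 1;0 0 0 0 -0.004 0 1;0 0 0 0 -0.004 0 1' >/dev/null&& python3 chk.py 7 4 && python3 -m inch '0 0 0 0 -0.001 0 1; 0 0 0 0 -0.002 0 1; 0 0 0 0 -0.003 0 1;0 0 0 0 -0.004 0 1;0 0 0 0 -0.004 0 1' >/dev/null&& python3 chk.py 7 4 && python3 -m inch '0 0 0 0 -0.001 0 1; 0 0 0 0 -0.002 0 1; 0 0 0 0 -0.003 0 1;0 0 0 0 -0.004 0 1;0 0 0 0 -0.004 0 1' >/dev/null&& python3 chk.py 7 4
```

```text
t 15.78 P [ 510.4 -113.    72. ] railx 2.6 y -9.6 F [0.5 1.1 2.3] tilt [-0. -0.]
t 16.20 P [ 510.6 -116.9   72. ] railx 2.6 y -13.6 F [-0.3  1.7  0.8] tilt [-0. -0.]
t 16.62 P [ 510.9 -121.    72. ] railx 2.6 y -17.6 F [-0.4  1.1  1.6] tilt [-0. -0.]
t 17.03 P [ 511.2 -125.    72. ] railx 2.6 y -21.6 F [-0.7  1.8  2.1] tilt [ 0. -0.]
t 17.45 P [ 511.4 -129.    72.1] railx 2.6 y -25.7 F [-0.4  1.8  1.8] tilt [ 0. -0.]
t 17.87 P [ 511.7 -132.9   72. ] railx 2.6 y -29.6 F [-0.5  0.8  2. ] tilt [-0. -0.]
```

```bash
python3 -m inch '0 0 0 0 -0.001 0 1; 0 0 0 0 -0.002 0 1; 0 0 0 0 -0.003 0 1;0 0 0 0 -0.004 0 1;0 0 0 0 -0.004 0 1' >/dev/null&& python3 chk.py 7 4 && python3 -m inch '0 0 0 0 -0.001 0 1; 0 0 0 0 -0.002 0 1; 0 0 0 0 -0.003 0 1;0 0 0 0 -0.004 0 1;0 0 0 0 -0.004 0 1' >/dev/null&& python3 chk.py 7 4 && python3 -m inch '0 0 0 0 -0.001 0 1; 0 0 0 0 -0.002 0 1; 0 0 0 0 -0.003 0 1;0 0 0 0 -0.004 0 1;0 0 0 0 -0.004 0 1' >/dev/null&& python3 chk.py 7 4 && python3 -m inch '0 0 0 0 -0.001 0 1; 0 0 0 0 -0.002 0 1; 0 0 0 0 -0.003 0 1;0 0 0 0 -0.004 0 1;0 0 0 0 -0.004 0 1' >/dev/null&& python3 chk.py 7 4 && python3 -m inch '0 0 0 0 -0.001 0 1; 0 0 0 0 -0.002 0 1; 0 0 0 0 -0.003 0 1;0 0 0 0 -0.004 0 1;0 0 0 0 -0.004 0 1' >/dev/null&& python3 chk.py 7 4
```

```text
t 18.28 P [ 511.5 -137.7   71.7] railx 2.1 y -34.4 F [-0.8 -0.3 -1. ] tilt [-0.001 -0.001]
t 18.70 P [ 511.9 -139.9   71.8] railx 2.4 y -36.6 F [ 0.2  1.4 -1.6] tilt [-0.001  0.001]
t 19.12 P [ 512.  -140.7   71.8] railx 2.4 y -37.4 F [-0.5  7.   0.4] tilt [-0.002  0.005]
```

```bash
python3 -m inch '0 0 0 0 0.003 0 1; 0 0 0 0 0.006 0 1; 0 0 0 0 0.006 0 1;0 0 0 0 0.006 0 1' >/dev/null&& python3 chk.py 7 4 && python3 -m inch '0 0 0 0 0 0.001 1; 0 0 0 0 0 0.002 1; 0 0 0 0 0 0.003 1;0 0 0 0 0 0.003 1' >/dev/null&& python3 chk.py 4 4 &&  python3 -m inch '0 0 0 0 0 0.001 1; 0 0 0 0 0 0.002 1; 0 0 0 0 0 0.003 1;0 0 0 0 0 0.003 1' >/dev/null&& python3 chk.py 4 4
```

```text
t 19.45 P [ 512.4 -139.6   72.3] railx 2.9 y -36.4 F [ 0.3 -0.3 -1.2] tilt [ 0.001 -0.002]
t 19.78 P [ 511.9 -139.    68.8] railx 2.5 y -35.7 F [ 0.3  0.5 -1. ] tilt [-0. -0.]
t 20.12 P [ 511.9 -138.5   65.8] railx 2.5 y -35.2 F [ 0.4 -1.3 -0.8] tilt [-0.  0.]
```

```bash
python3 -m inch '0 0 0 0 0 0.001 1; 0 0 0 0 0 0.0015 1; 0 0 0 0 0 0.0015 1' >/dev/null&& python3 chk.py 3 4 && python3 -m inch '0 0 0 0 0 0.0005 1; 0 0 0 0 0 0.001 1; 0 0 0 0 0 0.001 1' >/dev/null&& python3 chk.py 3 4 &&  python3 -m inch '0 0 0 0 0 0.0005 1; 0 0 0 0 0 0.001 1; 0 0 0 0 0 0.001 1' >/dev/null&& python3 chk.py 3 4 &&  python3 -m inch '0 0 0 0 0 0.0005 1; 0 0 0 0 0 0.001 1; 0 0 0 0 0 0.001 1' >/dev/null&& python3 chk.py 3 4
```

```text
t 20.37 P [ 512.  -138.5   64.4] railx 2.6 y -35.2 F [ 0.4 -0.4 -1.5] tilt [-0.  0.]
t 20.62 P [ 512.  -138.5   63.5] railx 2.6 y -35.3 F [-0.6 -0.3 -0.5] tilt [-0. -0.]
t 20.87 P [ 512.1 -138.6   63. ] railx 2.7 y -35.3 F [-0.5 -0.1  3.2] tilt [ 0. -0.]
```

```bash
python3 -m inch '0 0 0 0 0 0 0.8; 0 0 0 0 0 0 0.6; 0 0 0 0 0 0 0.5; 0 0 0 0 0 0 0.5; 0 0 0 0 0 0 0.5;0 0 0 0 0 -0.005 0.5;0 0 0 0 0 -0.015 0.5; 0 0 0 0 0 -0.035 0.5' && python3 -m inch '0 0 0 0 0 -0.02 0.5; 0 0 0 0 0 -0.05 0.5; 0 0 0 0 0 -0.09 0.5; 0 0 0 0 0 -0.12 0.5; 0 0 0 0 0 -0.12 0.5' && python3 -c "
from h import *
s=cams.read_camera('side')
for z in (.022,.064,.1): print(proj(s,np.array([.5095,-.1386,z])))
save(s,'f.png',(235,190,325,290),6)"
```

```text
time: 21.53
eef_pos: [0.5107, -0.1382, 0.0969]
eef_rot: [0.101, -3.136, -0.002]
contact_force: [0.1, -0.0, 0.5]
gripper_width: 0.0467
finger_force: 0.0
time: 21.95
eef_pos: [0.5162, -0.1393, 0.225]
eef_rot: [-0.1, 3.126, -0.006]
contact_force: [0.7, -0.1, 0.0]
gripper_width: 0.0464
finger_force: 0.0
[275.90511975 288.25321696]
[275.52996927 271.39279637]
[275.19488679 256.34860146]
```

View pics/f.png

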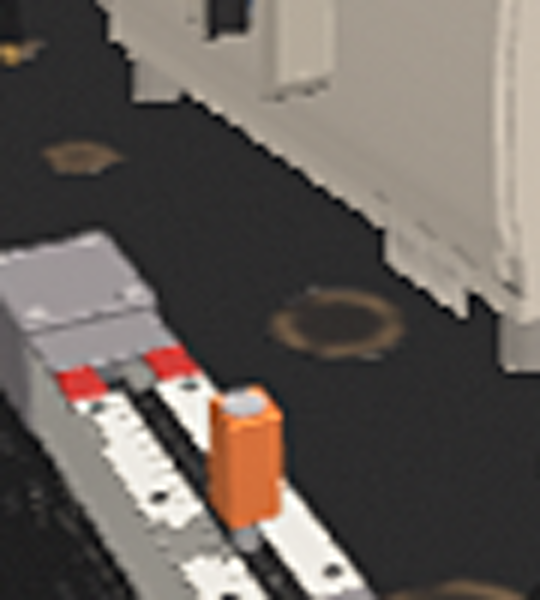

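The pin stands upright in the slot with its grip top at (276,257), which matches the seated height of 0.100 m (predicted (275,256)). The gripper is clear.

```bash
python3 -c "
from h import *
print(ticket.sign_off())"
```

```text
the job is handed in; nothing more can be done
None
```

The pin stands upright in the hidden notch with its flange on the channel floor. I let go of it with the gripper clear and handed the job in at about 22 s; no verdict was returned.

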